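# Square a flatted carrier disc in its loading jig and clamp it

## Robot

A 6-joint arm with a two-finger parallel gripper is mounted at the origin on the work surface. World frame = base frame: x ahead of the robot, y to its left, z up, the work surface at z = 0. Lengths are in mm, angles in degrees, forces in N, time in s.
With the tool pointing down it reaches from about 300 to 950 mm from the base axis. Payload 3.1 kg.
Tool frame: the origin (TCP) lies at the very end of the fingers, on their centre line; the grasp point (between the pads) lies 19 mm behind it (manip.pinch_z is the distance from the TCP to the grasp point, in mm); z points along the fingers, y is the line along which they close (so a half turn about z gives the same grasp; the last joint's range is limited). The gripper opens to 85 mm and grips with 20 to 120 N. Pads are 22 mm wide; open, the fingers measure 114 mm over their backs; the gripper's body (76 mm by 85 mm) begins 54 mm behind the grasp point. The pads swing forward as they close: fully open they stand 13 mm farther back than shut.
Start: joints at [61.782, 17.653, 93.61, -0, 68.738, -3.994], TCP at [256.473, 569.959, 191.372] pointing down, gripper open.
Joint ranges: [-175.34, 175.34], [-45.06, 112.39], [2.9, 150.54], [-68.45, 248.45], [3.09, 151.38], [-168.51, 168.51]. Speed limits (degrees/s): [159.86, 159.86, 180, 180, 180, 180].

## Interface

Orientations are given as [roll, pitch, yaw] about the fixed x, y, z axes, in that order (R = Rz(yaw) Ry(pitch) Rx(roll)).
In Python, from cell import telemetry, capture, ticket, manip gives the robot as it stands. The module is installed in compiled form; this text tells all that it offers.
- The arm moves only by the tool apply_moves, never from a script. Its argument "increments" is a list of rows, each an object with "hand": the gripper's target within -1 to 1 (shut at 1, half-way at 0, fully open at -1); "linear": the shift along the world's x, y, z in cm, a list of three; "twist": the turn about the world's z in degrees. A call has 1 to 12 rows; each row shifts and turns the commanded pose from where the row before left it; what a row does not reach is not made up. A row lasts 1/10 s, in which the tool goes at most 50 mm and 8.59 degrees, less where a joint would pass 70% of its speed; a pose out of reach is approached as far as the arm can. A call is refused whole if a number of a shift passes 5 or a number of a turn 8.59, either way. A call with a gripper value outside its range is refused whole. The fingers move at their own pace and stop on an object; "grip_force" is the grip in N (left out, the last holds). Time passes only in rows, so rows that do not move let the fingers close. It gives the time, the measured TCP pose, the force, the opening and the grip force at its end, in the units of the state.
- telemetry.get_obs(): the state, without advancing time (a new reading comes with each control period).
- capture(name): name is "side" or "top"; returns a dict with "frame" (480x640x3 uint8, red, green, blue), "range_z" (480x640 float32, mm along the optical axis (not along the pixel's ray), 0 where there is no reading), "mtx" (3x3 intrinsics, pixels), "R" (3x3) and "t" (3): a world point X has camera coordinates R X + t. Camera axes: x right, y down, z forward; pixel columns grow to the right and rows downward; lengths in mm; the calibration is good to about 2 mm. A picture is of the moment at which its call begins.
- ticket.sign_off(): hands the job in; it is judged then, once.
The state is a dict: "t": time; "qpos": joint angles; "qvel": joint speeds; "joint_efforts": joint torques, N m; "eef_pos": TCP position; "tool_rot": TCP orientation; "ft_force": force on the tool from outside, world axes, zero at the start; "ft_torque": the same for the moment, N m; "opening": opening from 0.0 (shut) to 1.0 (fully open); "finger_force": force on a finger pad.
Only numpy, scipy, OpenCV 4.12 (cv2) and the standard library are available. Lean on these libraries where they do the work, as an engineer would, in place of code of your own. Each camera call takes 0.05 s, during which the arm holds its last target. There are 200 camera calls.

## Task

The white carrier disc lies turned the wrong way in its loading jig. With a fingertip against its peg, turn the disc on the base plate until its flat edge lies flush against the alignment bar and press it home there for a moment with about 8 N (never over 20 N on the bar); only then slide the clamp block up until it bears on the disc and, left alone, keeps it pressed against the bar. Keep the disc flat on the plate and leave the glassware standing where it is.

Things in the scene. Friction and masses are not known exactly. Their poses are not given: they have to be found in the camera images.
- jig: dark steel base plate, fixed to the bench, 250 x 170 x 10 mm, reaching from x = -170 to +80 mm and y = -85 to +85 mm. Origin on the bench surface, at the point above which the disc's centre lies when its flat is seated; +x points level towards the alignment bar, z up. Its place and yaw vary.
- bar: alignment bar, plain steel, fixed on the plate across the jig's +x end: 14 mm thick, 120 mm long (along y), 16 mm high, as high as the disc and the rails. Origin at the middle of its lower edge on the face towards the disc (46 mm from the jig's origin, on top of the plate); same axes as the jig, so the disc is on its -x side.
- disc_mid (a point): centre of the loose white PTFE-coated disc, half-way up: 110 mm across, 16 mm thick, about 0.42 kg, slippery (friction about 0.1). A flat, 60 mm long, is cut off its edge 46 mm from the centre. Disc axes: +x from centre to middle of the flat, z up. It starts near the bar, turned 57 to 115 degrees anticlockwise (from above) from facing it, and can shift along the jig's x.
- flat (a point): middle of the disc's flat edge, half-way up its thickness; same axes as the disc (+x points straight out of the flat).
- peg (a point): middle (half-way up) of the dark steel peg upright on the disc: 12 mm diameter, standing 22 mm above the disc's top, on the line from the centre to the flat, 36 mm from the centre. Finger friction on it (about 0.6) may jam the disc a few degrees off square; pushed hard high up, the disc tips. When the disc is seated its top is 26 mm and the peg's top 48 mm above the bench.
- clamp (a joint): travel in m of the clamp block along the jig's +x towards the disc; 0 = fully drawn back, 0.055 the end; starts at 0 to 0.012. It slides with about 5 N friction, so that pushed up with 8 to 15 N it stays and keeps pressing on the disc. At value q its nose (flat, 44 mm wide, 15 mm high) is at jig x = -98 mm + q; it meets the seated disc at q = 0.043.
- clamp_nose (a point): middle of the clamp block's nose face, at half the disc's height; axes as the jig.
- clamp_grip (a point): centre of the clamp block's upright fin, to be pushed or pinched: 14 mm thick along the jig's x, 40 mm wide along y, about 30 mm high, its top 54 mm above the bench; 28 mm behind the nose.
- flask: conical glass flask, 80 mm base, 115 mm high, a bystander near the jig's +y side. Origin at the centre of its underside.
- reagent: brown glass bottle with black cap, 56 mm wide, 110 mm high, a bystander near the jig's -y side. Origin at the centre of its underside.
- beaker: glass beaker, 66 mm wide, 80 mm high, a bystander off the jig's far +x, +y corner. Origin at the centre of its underside.
- guides (a point): mid-point between two fixed steel guide rails on the plate, at their half height, 8 mm behind the jig's origin; axes as the jig. Each rail is 50 mm long (along x), 14 mm wide, 16 mm high; their inner faces are at y = -56.5 and +56.5 mm, so that the disc turns between them with 1.5 mm play on each side.
Things that resemble listed ones, but are neither listed nor needed, are in the scene too. Of the things shaped like the part that bears disc_mid, the white one is meant.

How it is judged (in metres and radians):
On the way:
1. the disc's flat lies flush against the alignment bar (gap under 1.5 mm, within 2 degrees) and is pressed home there with 4 to 14 N, while the clamp block is still drawn back (angle between the x axis of flat and the x axis of bar, either way round below 0.035 rad and x of flat in the frame of bar above -0.0015 m and value of joint clamp below 0.025 m and contact force between bar and anything else between 4 and 14 N), for 0.3 s.
At the end, for the whole second after the job is handed in: The disc lies flat on the plate with its flat flush against the alignment bar (gap under 1.5 mm, within 2 degrees); the nose of the clamp block is up against the disc's back (gap under 1.5 mm) and keeps the disc pressed on the bar with more than 1.5 N, the robot having let go (angle between the x axis of flat and the x axis of bar, either way round below 0.035 rad and x of flat in the frame of bar above -0.0015 m and angle between flat's own z axis and vertical below 0.03 rad and x of clamp_nose in the frame of flat above -0.1025 m and contact force between bar and anything else above 1.5 N); the robot touches nothing.
It fails at once if the alignment bar is pressed with more than 20 N (contact force between bar and anything else above 20 N).
It fails at once if the disc is tipped up more than about 9 degrees (angle between flat's own z axis and vertical above 0.15 rad).
It fails at once if a piece of glassware is moved more than 30 mm or tipped over (distance of any of flask, reagent, beaker from where it was at the start of the episode above 0.03 m or angle between any of flask, reagent, beaker's own z axis and vertical above 0.5 rad).
It also fails if it takes over 72 s, if anything falls off the work surface, if the arm or the gripper's body presses on something with over 40 N, if the wrist force passes 120 N, or if a joint passes its speed limit or range.

## Working session

There is one attempt and no reset: what is moved stays moved. The work goes in short steps, Python scripts to look and compute and a tool call to move; the robot and the scene stay as the last step left them, time stands still between calls to the robot, and variables do not carry over. Pictures are saved under pics/ and viewed, at most 10 in all, crops included, and the job is handed in when it is done.

Besides the shell and the picture viewer there is one more tool, called after "Call:" by a JSON object that holds its "name" and its "arguments", one argument or row to a line. apply_moves: Moves the arm, as the interface text tells. Its arguments: {"type":"object","properties":{"increments":{"type":"array"},"grip_force":{"type":"number"}},"required":["increments"]}

```bash
mkdir -p pics; python3 - <<'E'
from cell import telemetry, capture, manip
import cv2,numpy as np
print({k:np.round(v,3).tolist() if not isinstance(v,str) else v for k,v in telemetry.get_obs().items()}, manip.pinch_z)
for n in("top","side"):
    c=capture(n); np.savez(f"{n}0.npz",**c); cv2.imwrite(f"pics/{n}0.png",c["frame"][:,:,::-1]); print(n,c["mtx"].tolist(),c["R"].round(4).tolist(),c["t"].round(1))
E
```

```text
{'t': 0.0, 'qpos': [61.782, 17.706, 93.688, -0.001, 68.739, -3.994], 'qvel': [0.021, 0.008, -0.118, -0.057, 0.085, 0.029], 'joint_efforts': [-0.0, -41.525, -27.666, -0.0, 0.01, -0.0], 'eef_pos': [256.047, 569.147, 190.14], 'tool_rot': [-179.867, -0.008, 155.776], 'ft_force': [-0.066, 0.076, -0.798], 'ft_torque': [0.029, -0.038, 0.001], 'finger_force': 0.0, 'opening': 0.999} 18.700000000000003
top [[571.5460452883125, 0.0, 318.7339452433749], [0.0, 571.5460452883125, 243.54834919314735], [0.0, 0.0, 1.0]] [[-0.0285, -0.9996, -0.0034], [-0.9902, 0.0287, -0.1366], [0.1367, -0.0005, -0.9906]] [ -29.2  631.  1227.8]
side [[535.4778125398127, 0.0, 308.7886362467956], [0.0, 535.4778125398127, 237.72558173989933], [0.0, 0.0, 1.0]] [[-0.9898, -0.1419, 0.0149], [-0.1132, 0.7168, -0.6881], [0.087, -0.6827, -0.7255]] [ 627.2  143.5 1174.9]
```

View pics/top0.png

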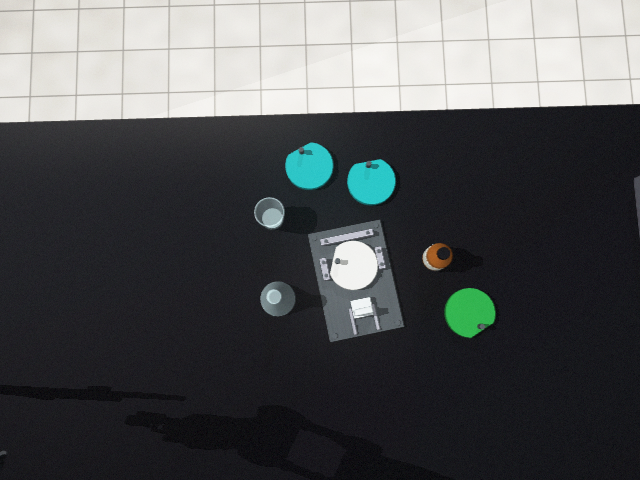

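View pics/side0.png

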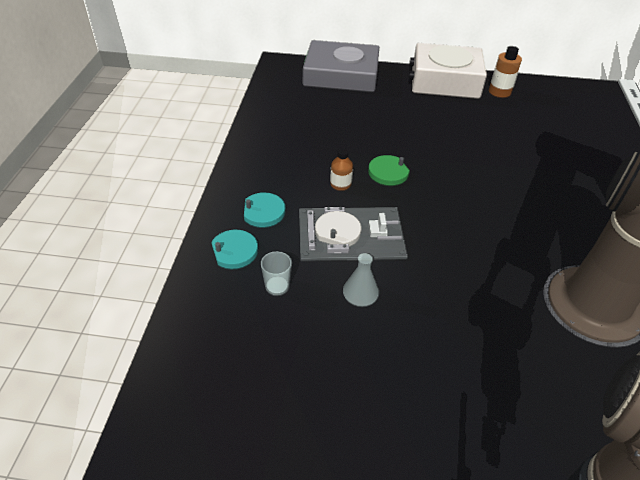

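The top view shows the jig at about (355,280), with its bar at (347,237). Lookalike discs are white (354,265), cyan (309,166) and (371,182), and green (470,313). I choose the white one in the jig, with its peg at (338,262). The flask is at (278,298), the beaker at (270,212), and the reagent bottle at (438,256).

```bash
cat > h.py <<'E'
import cv2,numpy as np
def ray(c,uv,z):
    uv=np.atleast_2d(np.asarray(uv,float)); d=np.c_[uv,np.ones(len(uv))]@np.linalg.inv(c["mtx"]).T@c["R"]
    o=-c["R"].T@c["t"]; return o+d*((z-o[2])/d[:,2])[:,None]
def proj(c,X):
    p=(np.atleast_2d(X)@c["R"].T+c["t"])@c["mtx"].T; return p[:,:2]/p[:,2:]
def comps(m,amin):
    n,l,s,ce=cv2.connectedComponentsWithStats(m.astype(np.uint8)); return [(l==i,s[i],ce[i]) for i in range(1,n) if s[i,4]>=amin]
E
python3 - <<'E'
from h import *
c=dict(np.load("top0.npz")); f=c["frame"].astype(int)
crop=c["frame"][205:355,255:465]; cv2.imwrite("pics/crop0.png",cv2.resize(crop,(780,557),interpolation=cv2.INTER_CUBIC)[:,:,::-1])
mx=f.max(2);mn=f.min(2)
# plate: grey
m=(mx>38)&(mx-mn<25); m[:, :300]=0; m[:,415:]=0; m[:210]=0;m[350:]=0
m=cv2.morphologyEx(m.astype(np.uint8),cv2.MORPH_CLOSE,np.ones((5,5)))
P=max(comps(m,500),key=lambda a:a[1][4])
cn=cv2.findContours(P[0].astype(np.uint8),cv2.RETR_EXTERNAL,cv2.CHAIN_APPROX_NONE)[0][0]
w=ray(c,cn[:,0],10)[:,:2].astype(np.float32)
print("plate",cv2.minAreaRect(w))
m=(mn>200); m[:,:310]=0;m[:,400:]=0;m[:240]=0;m[295:]=0
D=max(comps(m,300),key=lambda a:a[1][4]); print("disc",D[1])
cn=cv2.findContours(D[0].astype(np.uint8),cv2.RETR_EXTERNAL,cv2.CHAIN_APPROX_NONE)[0][0]
w=ray(c,cn[:,0],26)[:,:2].astype(np.float32); print(cv2.minEnclosingCircle(w))
print("range at disc",c["range_z"][270,365], "plate",c["range_z"][320,380])
for n,uv,z in [("flask",(278,298),0),("beaker",(270,212),0),("reag",(438,256),110)]: print(n,ray(c,uv,z).round())
E
```

```text
plate ((560.90380859375, -119.11707305908203), (232.7279052734375, 299.7125244140625), 88.62554931640625)
disc [ 330  241   47   49 1713]
((582.407470703125, -121.9168930053711), 54.72916793823242)
range at disc 1279.2394 plate 1281.3123
flask [[514.  49.   0.]]
beaker [[713.  64.   0.]]
reag [[ 587. -297.  110.]]
```

View pics/crop0.png

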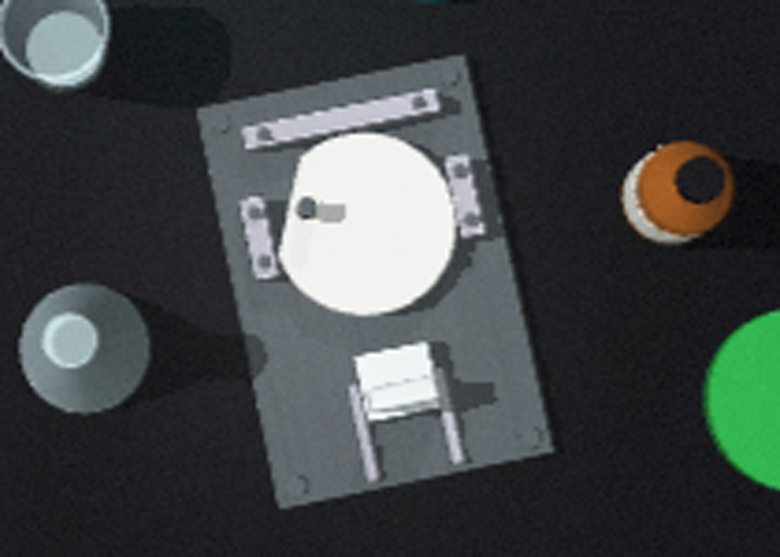

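The crop confirms the white disc, with its flat on the left between crop (303,160) and (281,258) and the peg at (307,208). The bar is at the top, the clamp block at the bottom at (395,380), and the plate corners are clear.

```bash
python3 - <<'E'
from h import *
c=dict(np.load("top0.npz"))
F=lambda p:np.array(p)/3.714+[255-.37,205-.37]
P=ray(c,F([(198,108),(466,57),(553,452),(281,508)]),10)[:,:2]  # +x+y, +x-y, -x-y, -x+y
print(P.round(1),[np.linalg.norm(P[i]-P[i-1]).round(1) for i in range(4)])
src=np.array([(80,85),(80,-85),(-170,-85),(-170,85)],np.float32)
M,_=cv2.estimateAffinePartial2D(src,P.astype(np.float32)); s=np.hypot(M[0,0],M[1,0]); yaw=np.degrees(np.arctan2(M[1,0],M[0,0])); print("scale",s,"yaw",yaw,"origin",M[:,2])
R=M[:,:2]/s; o=M[:,2]; J=lambda w:((w[:,:2]-o)@R).round(1)
a=ray(c,F([(303,160),(281,258)]),26); print("flat ends jig",J(a)); d=a[1]-a[0]; n=np.degrees(np.arctan2(d[0],-d[1])); print("flat normal world", n, "L",np.linalg.norm(d))
print("disc jig",J(np.array([[582.4,-121.9]])))
print("pegtop jig",J(ray(c,F([(307,205)]),48)))
print("bar ends top inner",J(ray(c,F([(246,149),(440,107)]),26)))
print("rails", J(ray(c,F([(264,200),(277,275),(446,160),(459,237)]),26)))
print("clamp nose top corners",J(ray(c,F([(354,356),(429,342)]),25)), "fin top", J(ray(c,F([(368,418),(440,405),(360,393),(434,376)]),54)))
E
```

```text
[[ 657.9  -23.2]
 [ 685.  -189.6]
 [ 442.2 -231.5]
 [ 413.6  -66.8]] [np.float64(248.2), np.float64(168.6), np.float64(246.4), np.float64(167.2)]
scale 0.9887700459965421 yaw 9.821344247325229 origin [ 593.52242022 -120.18648767]
flat ends jig [[ 33.5  28.5]
 [-22.1  53.6]]
flat normal world -104.40883421552977 L 61.05170850907643
disc jig [[-11.3   0.2]]
pegtop jig [[ 4.  32.8]]
bar ends top inner [[ 47.   61.1]
 [ 48.8 -59.7]]
rails [[ 14.4  56.6]
 [-31.7  58. ]
 [ 16.3 -56.4]
 [-31.  -54.2]]
clamp nose top corners [[-88.4  22.6]
 [-89.1 -23.2]] fin top [[-126.    23.6]
 [-127.   -19.1]
 [-110.9   25.2]
 [-109.8  -19.2]]
```

```bash
cat >> h.py <<'E'
YAW=9.8; O=np.array([594.3,-120.2])
def Rj(): a=np.radians(YAW); return np.array([[np.cos(a),-np.sin(a)],[np.sin(a),np.cos(a)]])
def toW(p): return np.atleast_2d(p)@Rj().T+O
def toJ(w): return (np.atleast_2d(w)[:,:2]-O)@Rj()
E
python3 - <<'E'
from h import *
c=dict(np.load("top0.npz")); g=c["frame"].min(2).astype(int)
def seg(x0,x1,y0,y1,z,t=150):
    q=proj(c,np.c_[toW([(x0,y0),(x1,y0),(x1,y1),(x0,y1)]),[z]*4]).astype(np.int32)
    m=np.zeros(g.shape,np.uint8); cv2.fillPoly(m,[q],1); v,u=np.nonzero((m>0)&(g>t)); return ray(c,np.c_[u,v],z)[:,:2].astype(np.float32)
for n,a in dict(bar=(40,68,-70,70,26),railL=(-40,25,52,76,26),railR=(-40,25,-76,-57,26)).items():
    w=seg(*a); r=cv2.minAreaRect(w); print(n,len(w),r,toJ(r[0]).round(1))
    l=cv2.fitLine(w,cv2.DIST_HUBER,0,.01,.01).ravel(); print(np.degrees(np.arctan2(l[1],l[0])))
print(toW([(-25,33),(-118,0)]))
E
```

```text
bar 289 ((643.555908203125, -110.05960083007812), (19.214134216308594, 118.80425262451172), 9.767450332641602) [[50.3  1.6]]
-80.232956
railL 111 ((575.924560546875, -60.46629333496094), (48.50690460205078, 18.441904067993164), 10.39072322845459) [[-7.9 62. ]]
13.041436
railR 97 ((597.6771850585938, -182.6992950439453), (48.60640335083008, 12.888582229614258), 9.627836227416992) [[ -7.3 -62.2]]
10.197718
[[ 564.04788907  -91.93677683]
 [ 478.02186798 -140.2847209 ]]
```

Call:
{"name": "apply_moves", "arguments": {
  "increments": [
    {"hand":1,"linear":[0,0,0],"twist":0},
    {"hand":1,"linear":[1.9,-4,0],"twist":2},
    {"hand":1,"linear":[1.9,-4,0],"twist":2},
    {"hand":1,"linear":[1.9,-4,0],"twist":2},
    {"hand":1,"linear":[1.9,-4,0],"twist":2},
    {"hand":1,"linear":[1.9,-4,0],"twist":2},
    {"hand":1,"linear":[1.9,-4,0],"twist":2},
    {"hand":1,"linear":[1.9,-4,0],"twist":2},
    {"hand":1,"linear":[1.9,-4,0],"twist":2},
    {"hand":1,"linear":[1.9,-4,0],"twist":2},
    {"hand":1,"linear":[1.9,-4,0],"twist":2},
    {"hand":1,"linear":[1.9,-4,0],"twist":2}
  ],
  "grip_force": 40
}}

```text
t: 1.3
eef_pos: [465.9, 128.2, 191.4]
tool_rot: [180.0, 0.0, 177.9]
ft_force: [0.7, 0.5, -0.0]
opening: 0.006
finger_force: 0.0
```

Call:
{"name": "apply_moves", "arguments": {
  "increments": [
    {"hand":1,"linear":[1.63,-3.67,0],"twist":2},
    {"hand":1,"linear":[1.63,-3.67,0],"twist":2},
    {"hand":1,"linear":[1.63,-3.67,0],"twist":2},
    {"hand":1,"linear":[1.63,-3.67,0],"twist":2},
    {"hand":1,"linear":[1.63,-3.67,0],"twist":2},
    {"hand":1,"linear":[1.63,-3.67,0],"twist":1.9},
    {"hand":1,"linear":[0,0,-4],"twist":0},
    {"hand":1,"linear":[0,0,-4],"twist":0},
    {"hand":1,"linear":[0,0,-2.5],"twist":0},
    {"hand":1,"linear":[0,0,0],"twist":0},
    {"hand":1,"linear":[0,0,0],"twist":0}
  ]
}}

```text
t: 2.4
eef_pos: [563.2, -90.2, 86.3]
tool_rot: [180.0, -0.0, -170.3]
ft_force: [0.3, 0.5, 1.1]
opening: 0.001
finger_force: 0.0
```

```bash
python3 - <<'E'
from h import *
from cell import capture
a=capture("top");b=capture("side")
i=cv2.resize(a["frame"][215:345,280:430],(450,390),interpolation=2); j=cv2.resize(b["frame"][180:310,270:420],(450,390),interpolation=2)
cv2.imwrite("pics/p1.png",cv2.resize(np.hstack([i,j]),(800,347))[:,:,::-1])
E
```

```text
(no output)
```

View pics/p1.png

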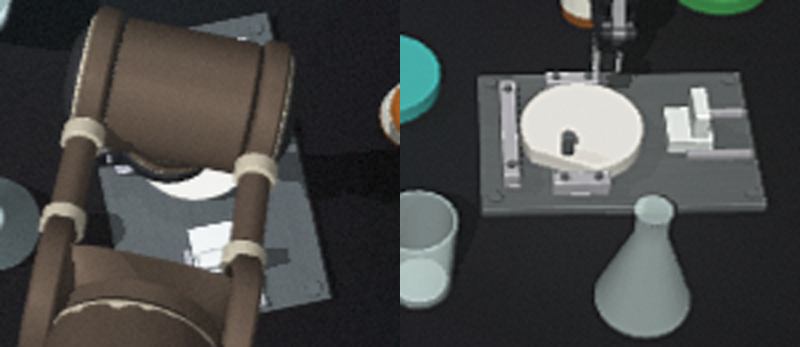

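The left half (top camera) is hidden by the arm. The right half (side camera) shows the fingertip at (605,65), still high, with the peg at (568,142) and free disc surface behind it. I lower it next.

Call:
{"name": "apply_moves", "arguments": {
  "increments": [
    {"hand":1,"linear":[0,0,-2],"twist":0.1},
    {"hand":1,"linear":[0,0,-1.5],"twist":0},
    {"hand":1,"linear":[0,0,-1],"twist":0},
    {"hand":1,"linear":[0,0,-0.5],"twist":0},
    {"hand":1,"linear":[0,0,-0.5],"twist":0},
    {"hand":1,"linear":[0,0,0],"twist":0},
    {"hand":1,"linear":[0,0,0],"twist":0}
  ]
}}

```text
t: 3.2
eef_pos: [563.6, -90.3, 31.6]
tool_rot: [-180.0, 0.0, -170.2]
ft_force: [0.0, 0.5, -0.2]
opening: -0.002
finger_force: 0.0
```

```bash
python3 - <<'E'
from h import *
from cell import capture
b=capture("side")
j=cv2.resize(b["frame"][190:280,280:420],(700,450),interpolation=2)
cv2.imwrite("pics/p2.png",j[:,:,::-1])
E
```

```text
(no output)
```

View pics/p2.png

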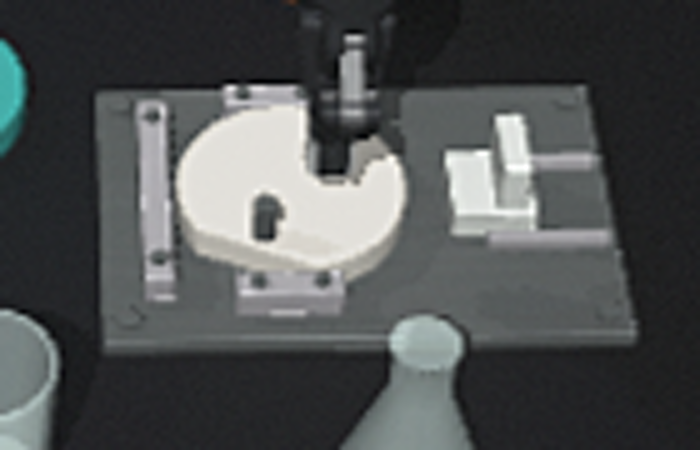

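The finger stands over the disc at crop (332,175), and the peg base is at (267,235). The finger looks further to -y than expected, so I check it by ray.

```bash
python3 - <<'E'
from h import *
c=dict(np.load("side0.npz"))
F=lambda p:np.array(p)/5+[280-.4,190-.4]
for n,p,z in [("fingertip",(332,178),31),("fingertip lo corners",[(312,170),(350,180)],31),("pegtop",(267,203),48),("pegbase",(265,238),26),("bar",[(170,105),(175,290)],26),("disc left/right",[(177,180),(407,190)],26),("fin",[(500,118),(523,113),(530,165)],54)]:
    print(n,toJ(ray(c,F(p),z)).round(1))
print(proj(c,[[563.6,-90.3,31.6]]), (proj(c,[[563.6,-90.3,31.6]])-[279.6,189.6])*5)
E
```

```text
fingertip [[-32.8   2.1]]
fingertip lo corners [[-23.6  -3.5]
 [-41.4   3.6]]
pegtop [[ 1.2 35. ]]
pegbase [[ 1.2 36.6]]
bar [[ 43.  -54.9]
 [ 45.   69.2]]
disc left/right [[ 41.4  -2.5]
 [-69.    5.8]]
fin [[-113.3  -14.4]
 [-124.8  -17.8]
 [-123.6   17.6]]
[[343.83937693 234.85624089]] [[321.19688466 226.28120444]]
```

```bash
python3 - <<'E'
from h import *
from cell import capture
a=dict(np.load("side0.npz")); b=capture("side")
d=a["range_z"]-b["range_z"]; v,u=np.nonzero((abs(d)>8)&(b["range_z"]>0))
k=(v>200)&(v<250)&(u>320)&(u<370); 
for r in range(205,246,2):
    uu=u[(v==r)&(u>320)&(u<375)]
    if len(uu):
        um=int(np.median(uu)); z=b["range_z"][r,um]; X=b["R"].T@(np.linalg.inv(b["mtx"])@[um,r,1]*z-b["t"]); print(r,uu.min(),uu.max(),toJ(X).round(1),X[2].round(1), b["frame"][r,um])
E
```

```text
205 338 365 [[-23.2  56.2]] 147.9 [23 24 25]
207 334 366 [[-20.7  76.9]] 161.4 [32 33 34]
209 334 355 [[-21.8  86.3]] 164.4 [120 121 122]
211 342 356 [[-23.3  93.4]] 165.3 [118 118 121]
213 341 367 [[-23.3  96.2]] 162.2 [109 110 111]
215 338 354 [[-20.2  91.4]] 151.8 [31 33 34]
217 323 367 [[-26.5  65.6]] 120.5 [30 31 32]
219 341 350 [[-22.9  46.6]] 95.8 [40 42 43]
221 341 357 [[-25.7  45.9]] 88.6 [42 46 47]
223 326 369 [[-25.8  48.3]] 84.6 [47 48 53]
227 335 368 [[-35.2   4.9]] 27.7 [227 222 213]
231 371 371 [[-91.8  17.8]] 26.3 [216 221 216]
235 321 357 [[-22.  26.]] 22.1 [226 224 218]
237 346 348 [[-32.4  39.5]] 29.2 [227 225 219]
239 353 353 [[-46.   46.3]] 29.4 [217 214 204]
241 365 365 [[-77.6  32.9]] 7.7 [90 96 95]
243 330 330 [[ 7.3 44.3]] 14.3 [185 182 173]
245 325 348 [[-5.4 60.1]] 24.1 [171 170 172]
```

```bash
python3 - <<'E'
from h import *
from cell import capture,telemetry
o=telemetry.get_obs(); print(o["qpos"],o["eef_pos"],o["opening"])
for n in("side","top"):
    b=capture(n); v,u=np.mgrid[:480,:640]; z=b["range_z"]
    X=(np.stack([u*z,v*z,z],-1).reshape(-1,3)@np.linalg.inv(b["mtx"]).T-b["t"])@b["R"]
    J=toJ(X); k=(z.ravel()>0)&(J[:,0]>-70)&(J[:,0]<20)&(abs(J[:,1]-35)<50)&(X[:,2]>52)&(X[:,2]<140)
    for lo in range(50,140,10):
        s=k&(X[:,2]>=lo)&(X[:,2]<lo+10)
        if s.sum()>2: print(n,lo,s.sum(),np.percentile(J[s],[5,50,95],axis=0).round(0).tolist(),"rows",v.ravel()[s].min(),v.ravel()[s].max(),u.ravel()[s].min(),u.ravel()[s].max())
    if n=="side": cv2.imwrite("pics/p3.png",cv2.resize(b["frame"][150:250,280:420],(784,560),interpolation=0)[:,:,::-1])
E
```

```text
[-1.34761133e+01  2.32985703e+01  1.06914834e+02  1.01389197e-03
  4.97220058e+01 -1.13250133e+02] [563.85558353 -90.38460577  31.9355004 ] -0.0031916469180328605
side 70 9 [[-36.0, 38.0], [-34.0, 41.0], [-16.0, 45.0]] rows 222 224 341 350
side 80 31 [[-35.0, 40.0], [-23.0, 46.0], [-15.0, 48.0]] rows 219 224 341 350
side 90 26 [[-32.0, 40.0], [-23.0, 47.0], [-14.0, 50.0]] rows 216 222 341 350
side 100 6 [[-29.0, 37.0], [-25.0, 48.0], [-14.0, 51.0]] rows 214 219 341 348
side 110 11 [[-30.0, 36.0], [-13.0, 45.0], [-13.0, 65.0]] rows 208 217 341 350
side 120 16 [[-35.0, 49.0], [-15.0, 63.0], [-13.0, 69.0]] rows 209 217 342 353
side 130 35 [[-39.0, 47.0], [-20.0, 51.0], [-9.0, 82.0]] rows 198 216 339 355
```

View pics/p3.png

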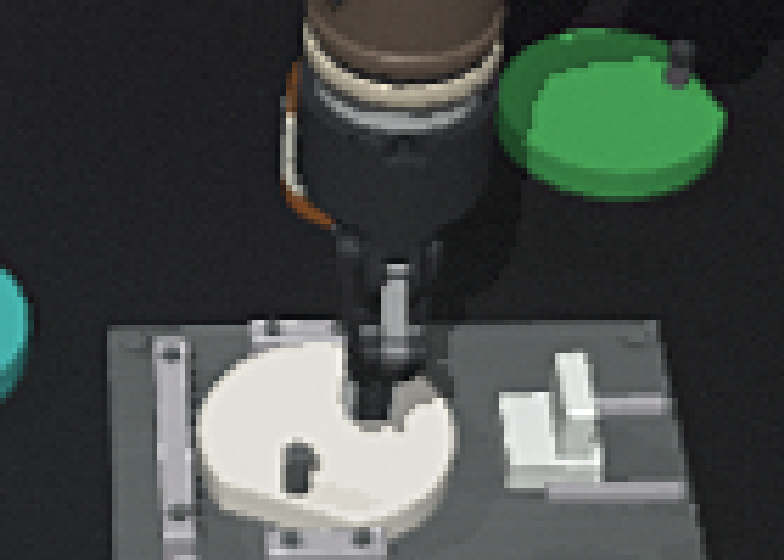

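The tip appears to end higher than the reported pose. A gentle push is an unambiguous test and is useful work anyway.

Call:
{"name": "apply_moves", "arguments": {
  "increments": [
    {"hand":1,"linear":[0.2,0,0],"twist":0},
    {"hand":1,"linear":[0.2,0,0],"twist":0},
    {"hand":1,"linear":[0.2,0,0],"twist":0},
    {"hand":1,"linear":[0.2,0,0],"twist":0},
    {"hand":1,"linear":[0.2,-0.02,0],"twist":0},
    {"hand":1,"linear":[0.2,-0.02,0],"twist":0},
    {"hand":1,"linear":[0.2,-0.02,0],"twist":0},
    {"hand":1,"linear":[0.2,-0.02,0],"twist":0},
    {"hand":1,"linear":[0.2,-0.02,0],"twist":0},
    {"hand":1,"linear":[0,0,0],"twist":0},
    {"hand":1,"linear":[0,0,0],"twist":0}
  ]
}}

```text
t: 4.5
eef_pos: [581.3, -91.2, 31.3]
tool_rot: [180.0, -0.0, -170.2]
ft_force: [-0.2, 0.6, -0.3]
opening: 0.002
finger_force: 0.0
```

```bash
cat >> h.py <<'E'
def peg(c,show=False):
    "peg top (dark on white) in the side view -> jig xy at z=26 from the blob's base, and z=48 from its top"
    q=proj(c,np.c_[toW([(-70,-62),(52,-62),(52,62),(-70,62)]),[40]*4]).astype(np.int32)
    m=np.zeros((480,640),np.uint8); cv2.fillPoly(m,[q],1)
    g=c["frame"].max(2); out=[]
    for k,s,ce in comps((g<90)&(m>0),12):
        x,y,w,h,a=s; out.append((s.tolist(),toJ(ray(c,[x+w/2-.5,y+3],48)).round(1).tolist(),toJ(ray(c,[x+w/2-.5,y+h-2.5],26)).round(1).tolist()))
    return out
E
python3 - <<'E'
from h import *
from cell import capture
for p in peg(dict(np.load("side0.npz"))): print(p)
b=capture("side")
for p in peg(b): print("now",p)
cv2.imwrite("pics/p4.png",cv2.resize(b["frame"][190:280,280:420],(700,450),interpolation=2)[:,:,::-1])
E
```

```text
([309, 204, 51, 5, 188], [[-5.9, -43.8]], [[-8.5, -69.0]])
([314, 211, 8, 19, 33], [[35.3, -19.9]], [[35.6, 4.0]])
([331, 232, 5, 6, 24], [[2.2, 50.5]], [[-0.0, 31.1]])
([315, 234, 2, 8, 12], [[42.9, 56.3]], [[41.9, 43.5]])
now ([309, 204, 51, 20, 347], [[-5.9, -43.8]], [[-5.3, -15.9]])
now ([314, 211, 8, 19, 33], [[35.3, -19.9]], [[35.6, 4.0]])
now ([331, 230, 5, 8, 28], [[1.8, 44.1]], [[-0.0, 31.1]])
now ([314, 235, 3, 7, 12], [[44.2, 59.4]], [[43.1, 43.5]])
```

View pics/p4.png

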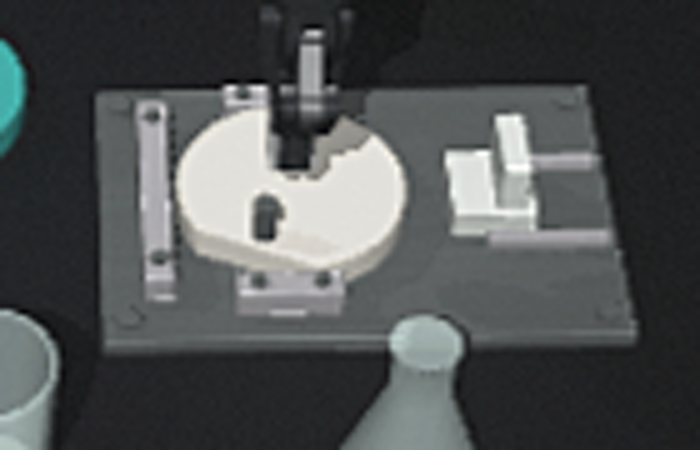

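The peg has not moved (base still at about (265,238) in the crop), although the fist moved 18 mm. So the real tip is higher than reported, as the depth readings said. I lower slowly while watching the force.

Call:
{"name": "apply_moves", "arguments": {
  "increments": [
    {"hand":1,"linear":[-0.3,0,0],"twist":0},
    {"hand":1,"linear":[-0.3,0,0],"twist":0},
    {"hand":1,"linear":[-0.4,0,0],"twist":0},
    {"hand":1,"linear":[-0.4,0,0],"twist":0},
    {"hand":1,"linear":[-0.4,0,0],"twist":0},
    {"hand":1,"linear":[0,0,-0.2],"twist":0},
    {"hand":1,"linear":[0,0,-0.2],"twist":0},
    {"hand":1,"linear":[0,0,-0.2],"twist":0},
    {"hand":1,"linear":[0,0,-0.1],"twist":0},
    {"hand":1,"linear":[0,0,0],"twist":0},
    {"hand":1,"linear":[0,0,0],"twist":0}
  ]
}}

```text
t: 5.65
eef_pos: [563.4, -91.2, 24.3]
tool_rot: [180.0, -0.0, -170.2]
ft_force: [0.4, -0.3, 0.7]
opening: 0.0
finger_force: 0.0
```

Call:
{"name": "apply_moves", "arguments": {
  "increments": [
    {"hand":1,"linear":[0,0,-0.4],"twist":0},
    {"hand":1,"linear":[0,0,-0.4],"twist":0},
    {"hand":1,"linear":[0,0,-0.4],"twist":0},
    {"hand":1,"linear":[0,0,-0.4],"twist":0},
    {"hand":1,"linear":[0,0,0],"twist":0},
    {"hand":1,"linear":[0,0,0],"twist":0}
  ]
}}

```text
t: 6.25
eef_pos: [563.1, -91.2, 8.1]
tool_rot: [180.0, -0.0, -170.2]
ft_force: [0.3, 0.3, 0.9]
opening: 0.0
finger_force: 0.0
```

```bash
cat >> h.py <<'E'
def tip(c,w):
    "dark run of the fist below the wrist, and the heights of its lowest rows"
    v,u=np.mgrid[:480,:640]; z=c["range_z"]
    X=(np.stack([u*z,v*z,z],-1)@np.linalg.inv(c["mtx"]).T-c["t"])@c["R"]; J=(X[...,:2]-O)@Rj()
    k=(np.abs(J-toJ(w)[0]).max(-1)<26)&(X[...,2]<110)&(X[...,2]>33)&(z>0)&(c["frame"].max(2)<130)
    for r in np.unique(v[k]): s=k&(v==r); print(r,u[s].min(),u[s].max(),np.median(J[s],0).round(),np.median(X[s][:,2]).round())
E
python3 - <<'E'
from h import *
from cell import capture,telemetry
o=telemetry.get_obs(); print(o["eef_pos"],o["ft_force"]); b=capture("side"); tip(b,o["eef_pos"][:2])
E
```

```text
[563.05779994 -91.1760884    8.08346609] [0.31509112 0.30418563 0.87264582]
215 343 353 [-38.  47.] 109.0
216 341 342 [-15.  46.] 105.0
217 342 342 [-15.  50.] 106.0
218 341 342 [-15.  46.] 98.0
219 341 341 [-14.  44.] 93.0
220 341 341 [-14.  50.] 96.0
221 341 341 [-14.  49.] 92.0
225 342 350 [-27.  45.] 75.0
226 343 349 [-26.  48.] 75.0
227 343 349 [-27.  45.] 69.0
228 343 349 [-27.  47.] 67.0
229 334 348 [-24.  45.] 62.0
230 334 348 [-23.  45.] 59.0
231 334 348 [-25.  45.] 55.0
232 334 334 [-1. 36.] 43.0
233 334 334 [-1. 37.] 40.0
234 334 334 [-1. 37.] 37.0
235 334 334 [-2. 38.] 35.0
```

Call:
{"name": "apply_moves", "arguments": {
  "increments": [
    {"hand":1,"linear":[0,0,-0.4],"twist":0},
    {"hand":1,"linear":[0,0,-0.4],"twist":0},
    {"hand":1,"linear":[0,0,-0.4],"twist":0},
    {"hand":1,"linear":[0,0,-0.3],"twist":0},
    {"hand":1,"linear":[0,0,-0.2],"twist":0},
    {"hand":1,"linear":[0,0,-0.2],"twist":0},
    {"hand":1,"linear":[0,0,0],"twist":0},
    {"hand":1,"linear":[0,0,0],"twist":0}
  ]
}}

```text
t: 7.1
eef_pos: [563.3, -91.2, -10.6]
tool_rot: [180.0, 0.0, -170.2]
ft_force: [-1.2, -0.4, -0.5]
opening: -0.002
finger_force: 0.0
```

```bash
python3 - <<'E'
from h import *
from cell import capture,telemetry
o=telemetry.get_obs(); print(o["eef_pos"],o["ft_force"]); b=capture("side"); tip(b,o["eef_pos"][:2])
g=b["frame"].max(2)
for r in range(228,244): print(r,g[r,326:356].tolist())
E
```

```text
[563.31819046 -91.23819179 -10.62695976] [-1.22863041 -0.44869819 -0.53569137]
213 339 339 [-9. 41.] 109.0
215 354 354 [-42.  48.] 109.0
216 341 354 [-40.  49.] 107.0
217 340 354 [-27.  50.] 106.0
218 340 354 [-26.  49.] 101.0
219 340 354 [-21.  50.] 99.0
220 340 353 [-21.  50.] 96.0
221 340 352 [-20.  48.] 91.0
222 341 342 [-15.  50.] 90.0
223 341 342 [-15.  49.] 86.0
224 341 342 [-16.  48.] 82.0
225 341 341 [-15.  47.] 77.0
226 341 341 [-14.  56.] 83.0
227 341 341 [-14.  59.] 83.0
229 334 334 [-1. 33.] 50.0
230 334 335 [-2. 34.] 47.0
231 334 349 [-24.  47.] 57.0
232 334 348 [-24.  46.] 53.0
233 334 348 [-24.  48.] 51.0
234 334 348 [-25.  46.] 46.0
235 334 348 [-25.  44.] 41.0
236 342 349 [-26.  47.] 41.0
228 [227, 226, 227, 228, 233, 240, 198, 201, 237, 236, 230, 227, 230, 242, 165, 66, 36, 37, 43, 48, 44, 74, 81, 84, 85, 62, 43, 36, 47, 135]
229 [226, 226, 227, 232, 218, 156, 105, 112, 127, 191, 230, 230, 230, 243, 147, 38, 28, 32, 34, 29, 40, 52, 56, 52, 47, 33, 24, 32, 126, 150]
230 [226, 226, 228, 234, 187, 105, 86, 89, 84, 119, 225, 235, 231, 242, 147, 77, 50, 27, 38, 42, 38, 
[... 1275 characters left out ...]
 218, 220, 224, 225, 225, 225, 226, 225, 223, 221, 221, 221, 225, 205, 178, 159]
240 [181, 180, 179, 177, 180, 189, 191, 201, 224, 225, 229, 230, 227, 228, 220, 218, 217, 217, 218, 218, 218, 219, 220, 222, 224, 206, 200, 174, 153, 150]
241 [188, 184, 182, 181, 182, 180, 178, 179, 184, 185, 197, 203, 221, 232, 230, 228, 228, 227, 227, 228, 230, 224, 224, 207, 202, 177, 166, 160, 154, 156]
242 [160, 186, 189, 186, 184, 183, 182, 183, 180, 178, 179, 181, 183, 198, 202, 221, 233, 234, 236, 230, 216, 210, 187, 171, 171, 164, 161, 162, 162, 140]
243 [106, 126, 128, 156, 184, 190, 189, 187, 183, 183, 182, 180, 178, 182, 183, 189, 196, 205, 198, 188, 178, 176, 171, 167, 168, 167, 168, 170, 144, 107]
```

Call:
{"name": "apply_moves", "arguments": {
  "increments": [
    {"hand":1,"linear":[0,0,-0.2],"twist":0},
    {"hand":1,"linear":[0,0,-0.2],"twist":0},
    {"hand":1,"linear":[0,0,-0.1],"twist":0},
    {"hand":1,"linear":[0,0,-0.1],"twist":0},
    {"hand":1,"linear":[0,0,0],"twist":0},
    {"hand":1,"linear":[0,0,0],"twist":0}
  ]
}}

```text
t: 7.75
eef_pos: [564.9, -91.5, -13.9]
tool_rot: [-180.0, 0.1, -170.2]
ft_force: [-2.6, 0.1, 14.9]
opening: 0.001
finger_force: 6.9
```

```bash
python3 - <<'E'
from h import *
from cell import capture,telemetry
o=telemetry.get_obs(); print(o["eef_pos"],o["ft_force"]); b=capture("side"); tip(b,o["eef_pos"][:2])
g=b["frame"].max(2)
for r in range(236,242): print(r,g[r,326:356].tolist())
E
```

```text
[564.89415058 -91.53572261 -13.88675081] [-2.58896754  0.14064519 14.87456498]
216 341 353 [-27.  44.] 103.0
217 340 353 [-26.  50.] 105.0
218 339 353 [-15.  50.] 102.0
219 339 353 [-21.  50.] 99.0
220 339 353 [-21.  50.] 96.0
221 339 353 [-21.  49.] 91.0
222 340 352 [-20.  49.] 89.0
223 340 341 [-13.  47.] 83.0
224 340 341 [-13.  49.] 82.0
225 340 341 [-13.  49.] 79.0
226 340 340 [-13.  46.] 73.0
227 340 340 [-13.  47.] 71.0
229 333 334 [-0. 31.] 48.0
230 333 340 [-1. 32.] 45.0
231 333 340 [-1. 37.] 47.0
232 333 347 [-22.  45.] 52.0
233 333 347 [-21.  46.] 50.0
234 333 347 [-21.  46.] 47.0
235 333 347 [-22.  46.] 43.0
236 341 347 [-24.  46.] 39.0
237 342 347 [-26.  47.] 38.0
236 [228, 228, 229, 241, 135, 55, 73, 66, 41, 206, 229, 221, 229, 161, 151, 98, 42, 40, 48, 48, 40, 36, 136, 200, 223, 221, 218, 219, 219, 221]
237 [230, 232, 231, 239, 170, 78, 57, 52, 99, 207, 223, 219, 224, 188, 157, 87, 29, 24, 30, 27, 19, 29, 121, 209, 224, 219, 219, 218, 221, 226]
238 [189, 198, 222, 236, 237, 191, 179, 161, 199, 223, 221, 218, 221, 219, 205, 156, 141, 97, 73, 71, 126, 164, 203, 221, 221, 219, 220, 223, 227, 196]
239 [177, 178, 184, 190, 204, 219, 236, 234, 234, 224, 218, 218, 218, 220, 221, 216, 219, 215, 214, 215, 218, 221, 223, 221, 221, 220, 226, 207, 177, 155]
240 [181, 181, 180, 177, 181, 187, 193, 201, 223, 225, 228, 230, 228, 228, 222, 221, 222, 224, 224, 223, 223, 221, 220, 221, 225, 207, 189, 167, 153, 152]
241 [187, 185, 183, 182, 179, 180, 178, 178, 184, 186, 198, 211, 224, 231, 230, 228, 228, 228, 228, 228, 231, 225, 225, 208, 191, 173, 160, 157, 157, 156]
```

Contact with the disc top comes at a reported z of about -13 (tip at 26), so the true tip is about 39 mm above the reported one. I raise it to leave 3 mm clearance and push.

Call:
{"name": "apply_moves", "arguments": {
  "increments": [
    {"hand":1,"linear":[0,0,0.3],"twist":0},
    {"hand":1,"linear":[0,0,0.35],"twist":0},
    {"hand":1,"linear":[0,0,0],"twist":0},
    {"hand":1,"linear":[0.2,0.03,0],"twist":0},
    {"hand":1,"linear":[0.2,0.03,0],"twist":0},
    {"hand":1,"linear":[0.2,0.03,0],"twist":0},
    {"hand":1,"linear":[0.2,0.03,0],"twist":0},
    {"hand":1,"linear":[0.2,0,0],"twist":0},
    {"hand":1,"linear":[0.2,0,0],"twist":0},
    {"hand":1,"linear":[0.2,-0.05,0],"twist":0},
    {"hand":1,"linear":[0.2,-0.05,0],"twist":0},
    {"hand":1,"linear":[0,0,0],"twist":0}
  ]
}}

```text
t: 9.0
eef_pos: [579.6, -91.2, -10.1]
tool_rot: [-180.0, 0.0, -170.2]
ft_force: [-0.9, 0.6, -0.9]
opening: 0.002
finger_force: 0.0
```

```bash
python3 - <<'E'
from h import *
from cell import capture,telemetry
o=telemetry.get_obs(); print(toJ(o["eef_pos"]),o["eef_pos"],o["ft_force"]); b=capture("side")
for p in peg(b): print(p)
E
```

```text
[[-9.49977972 31.11680601]] [579.64246606 -91.15420633 -10.10876174] [-0.8640337   0.55002003 -0.90678332]
([309, 204, 52, 33, 566], [[-7.1, -43.8]], [[-3.8, 27.8]])
([314, 211, 10, 12, 24], [[32.9, -19.8]], [[32.2, -19.9]])
([359, 221, 3, 13, 13], [[-63.8, 15.4]], [[-65.4, 18.8]])
```

Call:
{"name": "apply_moves", "arguments": {
  "increments": [
    {"hand":1,"linear":[0.185,-0.12,0],"twist":0},
    {"hand":1,"linear":[0.185,-0.12,0],"twist":0},
    {"hand":1,"linear":[0.185,-0.12,0],"twist":0},
    {"hand":1,"linear":[0.185,-0.12,0],"twist":0},
    {"hand":1,"linear":[0.21,-0.19,0],"twist":0},
    {"hand":1,"linear":[0.21,-0.19,0],"twist":0},
    {"hand":1,"linear":[0.21,-0.19,0],"twist":0},
    {"hand":1,"linear":[0.21,-0.19,0],"twist":0},
    {"hand":1,"linear":[0,0,0],"twist":0},
    {"hand":1,"linear":[0,0,0],"twist":0}
  ]
}}

```text
t: 10.05
eef_pos: [595.7, -103.8, -9.9]
tool_rot: [-180.0, 0.1, -170.2]
ft_force: [0.2, 0.6, 0.5]
opening: -0.001
finger_force: 0.1
```

```bash
python3 - <<'E'
from h import *
from cell import capture,telemetry
o=telemetry.get_obs(); print(toJ(o["eef_pos"]),o["eef_pos"],o["ft_force"]); b=capture("side")
for p in peg(b): print(p)
cv2.imwrite("pics/p5.png",cv2.resize(b["frame"][190:280,280:420],(700,450),interpolation=2)[:,:,::-1])
E
```

```text
[[ 4.19650708 15.90319118]] [ 595.72839701 -103.81458443   -9.92690113] [0.2213085  0.58371248 0.45591952]
([309, 204, 51, 28, 421], [[-5.9, -43.8]], [[-3.6, 11.2]])
([314, 211, 6, 11, 18], [[37.7, -19.9]], [[37.0, -23.4]])
([323, 227, 4, 7, 24], [[21.1, 34.0]], [[19.5, 17.6]])
([315, 234, 2, 8, 13], [[42.9, 56.3]], [[41.9, 43.5]])
```

View pics/p5.png

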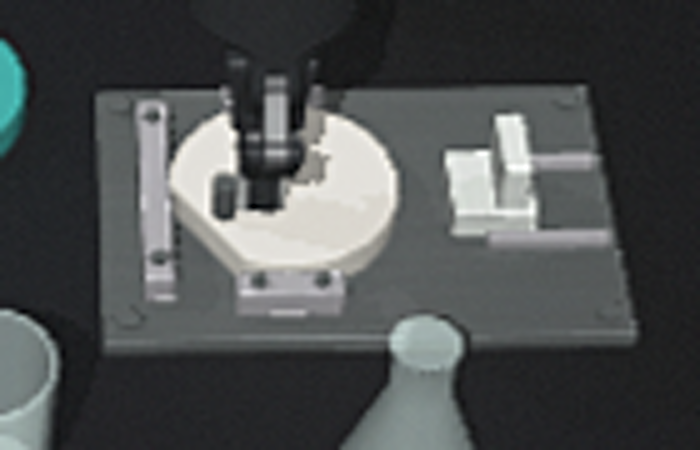

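The disc has turned to about 33°, with the peg at crop (224,197), against the finger and the corner near the bar. I continue along the arc.

Call:
{"name": "apply_moves", "arguments": {
  "increments": [
    {"hand":1,"linear":[0.16,-0.2,0],"twist":0},
    {"hand":1,"linear":[0.16,-0.2,0],"twist":0},
    {"hand":1,"linear":[0.16,-0.2,0],"twist":0},
    {"hand":1,"linear":[0.16,-0.2,0],"twist":0},
    {"hand":1,"linear":[0.12,-0.12,0],"twist":0},
    {"hand":1,"linear":[0.12,-0.12,0],"twist":0},
    {"hand":1,"linear":[0.12,-0.12,0],"twist":0},
    {"hand":1,"linear":[0.12,-0.12,0],"twist":0},
    {"hand":1,"linear":[0,0,0],"twist":0},
    {"hand":1,"linear":[0,0,0],"twist":0}
  ]
}}

```text
t: 11.1
eef_pos: [606.7, -116.5, -10.0]
tool_rot: [-180.0, 0.0, -170.2]
ft_force: [0.3, -0.0, 0.1]
opening: 0.002
finger_force: 0.1
```

```bash
python3 - <<'E'
from h import *
from cell import capture,telemetry
o=telemetry.get_obs(); print(toJ(o["eef_pos"]),o["eef_pos"],o["ft_force"]); b=capture("side")
for p in peg(b): print(p)
E
```

```text
[[12.86614477  1.54818458]] [ 606.71488496 -116.48446663   -9.98259629] [ 0.3152483  -0.04213375  0.08898958]
([309, 204, 28, 24, 224], [[22.1, -44.2]], [[23.3, -2.6]])
([333, 204, 27, 8, 125], [[-35.2, -43.5]], [[-37.7, -57.8]])
([345, 211, 11, 8, 12], [[-42.9, -18.8]], [[-45.6, -32.8]])
([319, 224, 4, 6, 23], [[30.0, 24.1]], [[28.4, 4.1]])
([315, 231, 2, 11, 16], [[42.6, 46.7]], [[41.9, 43.5]])
```

Call:
{"name": "apply_moves", "arguments": {
  "increments": [
    {"hand":1,"linear":[0.1,-0.08,0],"twist":0},
    {"hand":1,"linear":[0.1,-0.08,0],"twist":0},
    {"hand":1,"linear":[0.1,-0.08,0],"twist":0},
    {"hand":1,"linear":[0.1,-0.08,0],"twist":0},
    {"hand":1,"linear":[0.1,-0.06,0],"twist":0},
    {"hand":1,"linear":[0,0,0],"twist":0},
    {"hand":1,"linear":[0,0,0],"twist":0}
  ]
}}

```text
t: 11.85
eef_pos: [611.5, -120.2, -10.1]
tool_rot: [-180.0, 0.0, -170.2]
ft_force: [0.0, -0.2, -1.1]
opening: -0.0
finger_force: 0.2
```

```bash
python3 - <<'E'
from h import *
from cell import capture,telemetry
o=telemetry.get_obs(); print(toJ(o["eef_pos"]),o["eef_pos"],o["ft_force"]); b=capture("side")
for p in peg(b): print(p)
E
```

```text
[[16.93465216 -2.95874238]] [ 611.49114606 -120.23312945  -10.14545923] [ 0.03292571 -0.2049323  -1.06799218]
([309, 204, 26, 23, 212], [[24.6, -44.2]], [[25.6, -6.0]])
([331, 204, 29, 7, 123], [[-32.7, -43.5]], [[-35.5, -61.4]])
([317, 223, 5, 6, 20], [[33.4, 20.7]], [[31.9, 0.7]])
```

Call:
{"name": "apply_moves", "arguments": {
  "increments": [
    {"hand":1,"linear":[0.05,-0.02,0],"twist":0},
    {"hand":1,"linear":[0.05,-0.02,0],"twist":0},
    {"hand":1,"linear":[0.05,-0.02,0],"twist":0},
    {"hand":1,"linear":[0.05,-0.02,0],"twist":0},
    {"hand":1,"linear":[0,0,0],"twist":0},
    {"hand":1,"linear":[0,0,0],"twist":0}
  ]
}}

```text
t: 12.5
eef_pos: [613.4, -120.9, -10.1]
tool_rot: [-180.0, 0.0, -170.2]
ft_force: [-1.4, -0.2, 0.2]
opening: 0.002
finger_force: 0.6
```

Call:
{"name": "apply_moves", "arguments": {
  "increments": [
    {"hand":1,"linear":[0.05,-0.01,0],"twist":0},
    {"hand":1,"linear":[0.05,-0.01,0],"twist":0},
    {"hand":1,"linear":[0,0,0],"twist":0},
    {"hand":1,"linear":[0,0,0],"twist":0}
  ]
}}

```text
t: 12.9
eef_pos: [613.8, -121.0, -10.2]
tool_rot: [180.0, -0.0, -170.2]
ft_force: [-2.8, -0.6, 2.0]
opening: 0.004
finger_force: 1.4
```

```bash
python3 - <<'E'
from h import *
from cell import capture,telemetry
f=[]
for i in range(3): b=capture("side"); o=telemetry.get_obs(); f.append(o["ft_force"])
print(toJ(o["eef_pos"]),np.mean(f,0))
for p in peg(b): print(p)
E
```

```text
[[19.12387148 -4.08442346]] [-3.43084771 -0.19891303  2.18681231]
([309, 204, 25, 22, 202], [[25.8, -44.2]], [[26.6, -9.5]])
([330, 204, 30, 6, 118], [[-31.5, -43.5]], [[-34.5, -65.1]])
([344, 212, 9, 6, 14], [[-37.9, -15.4]], [[-41.0, -36.3]])
([316, 222, 5, 6, 20], [[35.6, 17.4]], [[34.2, -2.8]])
```

Call:
{"name": "apply_moves", "arguments": {
  "increments": [
    {"hand":1,"linear":[0.04,0,0],"twist":0},
    {"hand":1,"linear":[0.04,0,0],"twist":0},
    {"hand":1,"linear":[0,0,0],"twist":0},
    {"hand":1,"linear":[0,0,0],"twist":0}
  ]
}}

```text
t: 13.45
eef_pos: [613.9, -121.0, -10.2]
tool_rot: [180.0, -0.1, -170.2]
ft_force: [-5.3, -0.4, 4.3]
opening: -0.002
finger_force: 2.8
```

```bash
cat > f.py <<'E'
from h import *
from cell import capture,telemetry
f=[];p=[]
for i in range(5): b=capture("side"); o=telemetry.get_obs(); f.append(o["ft_force"]); p.append(o["eef_pos"])
print(o["t"],toJ(np.mean(p,0)),np.mean(p,0),np.mean(f,0),(np.array(f)[:,:2]@Rj())[:,0].round(1))
E
python3 f.py
```

```text
13.7 [[19.10575392 -4.07332546]] [ 613.8202795  -120.96190628  -10.24066109] [-5.33117466 -0.38821681  3.69735786] [-4.2 -5.7 -5.2 -5.5 -6. ]
```

Call:
{"name": "apply_moves", "arguments": {
  "increments": [
    {"hand":1,"linear":[0.05,0.01,0],"twist":0},
    {"hand":1,"linear":[0.04,0,0],"twist":0},
    {"hand":1,"linear":[0,0,0],"twist":0},
    {"hand":1,"linear":[0,0,0],"twist":0},
    {"hand":1,"linear":[0,0,0],"twist":0},
    {"hand":1,"linear":[0,0,0],"twist":0}
  ]
}}

```text
t: 14.3
eef_pos: [613.8, -120.9, -10.2]
tool_rot: [179.9, -0.3, -170.2]
ft_force: [-7.3, -0.6, 5.9]
opening: -0.002
finger_force: 3.7
```

```bash
python3 f.py; python3 - <<'E'
from h import *
from cell import capture
b=capture("side"); cv2.imwrite("pics/p6.png",cv2.resize(b["frame"][200:260,295:375],(800,600),interpolation=cv2.INTER_CUBIC)[:,:,::-1])
E
```

```text
14.55 [[19.06723348 -4.02938531]] [ 613.77484213 -120.92516385  -10.24771835] [-7.25322024 -0.75553546  5.76815494] [-7.5 -6.9 -7.1 -7.5 -7.4]
```

View pics/p6.png

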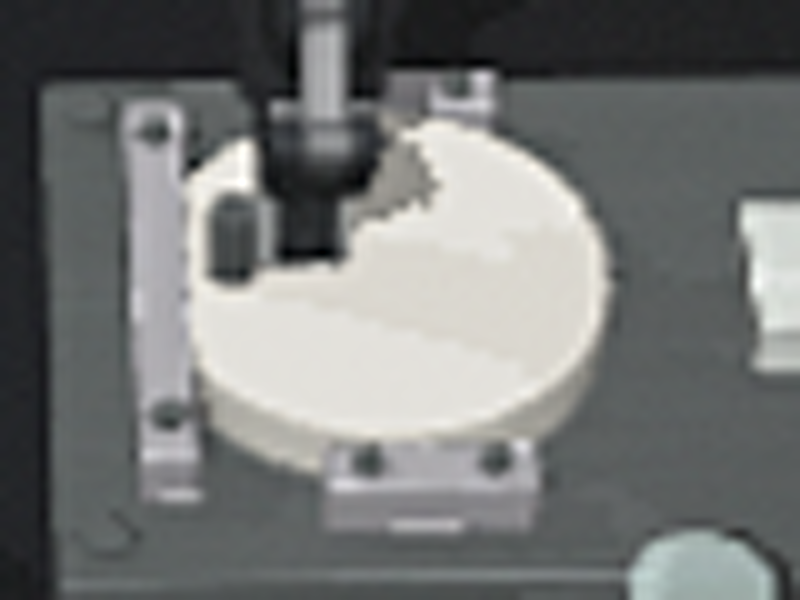

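The flat edge lies along the bar face without a visible wedge from (190,180) to (195,350), and the force has been steady at 7.3 N with no sideways friction. I back off and lift, then go behind the fin.

Call:
{"name": "apply_moves", "arguments": {
  "increments": [
    {"hand":1,"linear":[-0.1,-0.02,0],"twist":0},
    {"hand":1,"linear":[-0.2,-0.03,0],"twist":0},
    {"hand":1,"linear":[-0.5,-0.09,0],"twist":0},
    {"hand":1,"linear":[-1,-0.17,0],"twist":0},
    {"hand":1,"linear":[0,0,2],"twist":0},
    {"hand":1,"linear":[0,0,3],"twist":0},
    {"hand":1,"linear":[0,0,3],"twist":0},
    {"hand":1,"linear":[-4.5,-0.8,0],"twist":0},
    {"hand":1,"linear":[-4.5,-0.8,0],"twist":0},
    {"hand":1,"linear":[-4.6,-0.5,0],"twist":0},
    {"hand":1,"linear":[0,0,0],"twist":0},
    {"hand":1,"linear":[0,0,0],"twist":0}
  ]
}}

```text
t: 15.8
eef_pos: [461.0, -145.1, 69.8]
tool_rot: [-180.0, 0.1, -170.3]
ft_force: [1.0, -1.4, -0.3]
opening: -0.005
finger_force: 0.0
```

```bash
python3 f.py; python3 - <<'E'
from h import *
from cell import capture
b=capture("side"); t=capture("top")
cv2.imwrite("pics/p7.png",np.hstack([cv2.resize(b["frame"][195:265,290:390],(400,280),interpolation=2),cv2.resize(t["frame"][215:285,305:405],(400,280),interpolation=2)])[:,:,::-1])
E
```

```text
16.05 [[-132.86518761   -2.84154466]] [ 463.85725259 -145.61499759   70.64023793] [0.629078   0.00734296 0.04397518] [0.9 0.5 1.3 0.1 0.4]
```

View pics/p7.png

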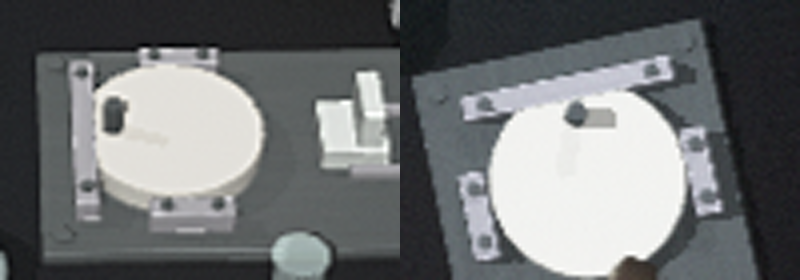

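Both views show the flat flush on the bar, with the peg at the middle of the bar at (577,115). That was the tenth picture, so from here I use numbers only. I go down behind the fin.

Call:
{"name": "apply_moves", "arguments": {
  "increments": [
    {"hand":1,"linear":[-1.3,0.05,0],"twist":0},
    {"hand":1,"linear":[0,0,-2],"twist":0},
    {"hand":1,"linear":[0,0,-2],"twist":0},
    {"hand":1,"linear":[0,0,-2],"twist":0},
    {"hand":1,"linear":[0,0,-1],"twist":0},
    {"hand":1,"linear":[0,0,-0.5],"twist":0},
    {"hand":1,"linear":[0,0,0],"twist":0},
    {"hand":1,"linear":[0,0,0],"twist":0}
  ]
}}

```text
t: 16.95
eef_pos: [449.6, -144.8, -4.5]
tool_rot: [-180.0, 0.1, -170.2]
ft_force: [0.2, 0.4, 0.2]
opening: 0.003
finger_force: 0.0
```

```bash
cat > g.py <<'E'
from h import *
from cell import capture,telemetry
b=capture("side"); v,u=np.mgrid[:480,:640]; z=b["range_z"]
X=(np.stack([u*z,v*z,z],-1)@np.linalg.inv(b["mtx"]).T-b["t"])@b["R"]; J=(X[...,:2]-O)@Rj()
w=b["frame"].min(2)>165
def band(n,zl,zh,xl,xh,m):
    k=m&(X[...,2]>zl)&(X[...,2]<zh)&(J[...,0]>xl)&(J[...,0]<xh)&(np.abs(J[...,1])<24); print(n,k.sum(),np.percentile(J[k][:,0],[2,98]).round(1) if k.any() else "")
band("fin",46,60,-140,-40,w); band("block",18,33,-125,-58,w); band("fist",44,100,-190,-100,b["frame"].max(2)<100)
E
python3 f.py; python3 g.py
```

```text
17.2 [[-146.6248617     0.27671437]] [ 449.76760375 -144.88426775   -4.33682367] [-0.23666372  0.52834237 -0.0697254 ] [-0.5  0.7 -0.4  0.1 -0.6]
fin 69 [-123.3 -111.2]
block 148 [-122.6  -90.7]
fist 81 [-154.4 -131.2]
```

Call:
{"name": "apply_moves", "arguments": {
  "increments": [
    {"hand":1,"linear":[0.246,0.042,0],"twist":0},
    {"hand":1,"linear":[0.246,0.042,0],"twist":0},
    {"hand":1,"linear":[0.246,0.042,0],"twist":0},
    {"hand":1,"linear":[0.246,0.042,0],"twist":0},
    {"hand":1,"linear":[0.246,0.042,0],"twist":0},
    {"hand":1,"linear":[0.246,0.042,0],"twist":0},
    {"hand":1,"linear":[0.246,0.042,0],"twist":0},
    {"hand":1,"linear":[0.246,0.042,0],"twist":0},
    {"hand":1,"linear":[0.246,0.042,0],"twist":0},
    {"hand":1,"linear":[0.246,0.042,0],"twist":0},
    {"hand":1,"linear":[0.246,0.042,0],"twist":0},
    {"hand":1,"linear":[0.246,0.042,0],"twist":0}
  ]
}}

```text
t: 18.45
eef_pos: [476.4, -139.4, -5.5]
tool_rot: [179.9, -0.3, -170.2]
ft_force: [-5.2, -1.1, 4.7]
opening: 0.001
finger_force: 2.6
```

```bash
python3 f.py; python3 g.py
```

```text
18.7 [[-118.94591577    1.140798  ]] [ 476.89558045 -139.32157339   -5.47998113] [-4.45502348 -1.96661454  3.2399975 ] [-4.5 -4.5 -5.9 -3.9 -4.9]
fin 68 [-107.   -95.1]
block 158 [-111.3  -74. ]
fist 69 [-126.7 -105.2]
```

Call:
{"name": "apply_moves", "arguments": {
  "increments": [
    {"hand":1,"linear":[0.197,0.034,0],"twist":0},
    {"hand":1,"linear":[0.197,0.034,0],"twist":0},
    {"hand":1,"linear":[0.197,0.034,0],"twist":0},
    {"hand":1,"linear":[0.197,0.034,0],"twist":0},
    {"hand":1,"linear":[0.197,0.034,0],"twist":0},
    {"hand":1,"linear":[0.197,0.034,0],"twist":0},
    {"hand":1,"linear":[0.098,0.017,0],"twist":0},
    {"hand":1,"linear":[0,0,0],"twist":0}
  ]
}}

```text
t: 19.55
eef_pos: [490.1, -137.0, -5.5]
tool_rot: [179.9, -0.1, -170.2]
ft_force: [-5.3, -0.5, 2.6]
opening: -0.002
finger_force: 2.5
```

```bash
python3 f.py; python3 g.py
```

```text
19.8 [[-105.4775011     1.20450362]] [ 490.15661935 -136.96634525   -5.52398561] [-4.82629336 -0.80106644  2.09956095] [-5.2 -5.5 -4.6 -5.1 -4.2]
fin 70 [-93.8 -81.7]
block 163 [-97.9 -60.8]
fist 37 [-113.4 -100. ]
```

About 4–5 mm are left; I go in small steps.

Call:
{"name": "apply_moves", "arguments": {
  "increments": [
    {"hand":1,"linear":[0.07,0.012,0],"twist":0},
    {"hand":1,"linear":[0.07,0.012,0],"twist":0},
    {"hand":1,"linear":[0.07,0.012,0],"twist":0},
    {"hand":1,"linear":[0.07,0.012,0],"twist":0},
    {"hand":1,"linear":[0,0,0],"twist":0},
    {"hand":1,"linear":[0,0,0],"twist":0}
  ]
}}

```text
t: 20.45
eef_pos: [493.2, -136.4, -5.5]
tool_rot: [179.9, -0.1, -170.2]
ft_force: [-5.1, -0.1, 1.2]
opening: 0.001
finger_force: 2.5
```

```bash
python3 f.py
```

```text
20.7 [[-102.45666839    1.19536077]] [ 493.13492796 -136.46118027   -5.51345167] [-5.04317458 -0.36175023  1.56248527] [-4.8 -4.9 -4.9 -4.6 -5.9]
```

Call:
{"name": "apply_moves", "arguments": {
  "increments": [
    {"hand":1,"linear":[0.05,0.008,0],"twist":0},
    {"hand":1,"linear":[0.05,0.008,0],"twist":0},
    {"hand":1,"linear":[0.05,0.008,0],"twist":0},
    {"hand":1,"linear":[0.05,0.008,0],"twist":0},
    {"hand":1,"linear":[0,0,0],"twist":0},
    {"hand":1,"linear":[0,0,0],"twist":0}
  ]
}}

```text
t: 21.3
eef_pos: [494.7, -136.2, -5.5]
tool_rot: [179.9, -0.1, -170.2]
ft_force: [-6.0, -0.4, 2.5]
opening: -0.0
finger_force: 3.1
```

```bash
python3 f.py
```

```text
21.55 [[-100.92459744    1.22705879]] [ 494.63924747 -136.16917176   -5.52884734] [-5.83451401 -0.75912768  2.42674047] [-5.3 -6.7 -6.2 -6.1 -5.1]
```

Call:
{"name": "apply_moves", "arguments": {
  "increments": [
    {"hand":1,"linear":[0.05,0.008,0],"twist":0},
    {"hand":1,"linear":[0.05,0.008,0],"twist":0},
    {"hand":1,"linear":[0.05,0.008,0],"twist":0},
    {"hand":1,"linear":[0,0,0],"twist":0},
    {"hand":1,"linear":[0,0,0],"twist":0}
  ]
}}

```text
t: 22.05
eef_pos: [494.6, -136.1, -5.5]
tool_rot: [179.9, -0.3, -170.2]
ft_force: [-9.9, -2.0, 5.5]
opening: -0.001
finger_force: 5.0
```

```bash
python3 f.py
```

```text
22.3 [[-100.99685958    1.26552948]] [ 494.56149171 -136.14356214   -5.51968197] [-9.42327739 -2.85833505  5.65144855] [ -9.5 -10.3 -10.4  -8.8  -9.9]
```

Call:
{"name": "apply_moves", "arguments": {
  "increments": [
    {"hand":1,"linear":[0.05,0.008,0],"twist":0},
    {"hand":1,"linear":[0.05,0.008,0],"twist":0},
    {"hand":1,"linear":[0,0,0],"twist":0},
    {"hand":1,"linear":[0,0,0],"twist":0},
    {"hand":1,"linear":[0,0,0],"twist":0}
  ]
}}

```text
t: 22.8
eef_pos: [494.5, -136.1, -5.5]
tool_rot: [179.9, -0.5, -170.2]
ft_force: [-11.3, -3.4, 8.4]
opening: -0.001
finger_force: 6.2
```

```bash
python3 f.py; python3 g.py
```

```text
23.05 [[-101.06815211    1.30969493]] [ 494.48372211 -136.11217582   -5.52226062] [-11.70584477  -3.05229394   8.15943333] [-11.2 -12.5 -12.1 -12.5 -12. ]
fin 73 [-89.5 -76.8]
block 146 [-92.6 -58.6]
fist 25 [-115.9 -100.8]
```

The clamp is pressed at 12 N with its nose at about x = -55. I back off straight and rise.

Call:
{"name": "apply_moves", "arguments": {
  "increments": [
    {"hand":1,"linear":[-0.1,-0.017,0],"twist":0},
    {"hand":1,"linear":[-0.1,-0.017,0],"twist":0},
    {"hand":1,"linear":[-0.2,-0.034,0],"twist":0},
    {"hand":1,"linear":[-0.5,-0.08,0],"twist":0},
    {"hand":1,"linear":[-1,-0.17,0],"twist":0},
    {"hand":1,"linear":[-1,-0.17,0],"twist":0},
    {"hand":1,"linear":[0,0,3],"twist":0},
    {"hand":1,"linear":[0,0,4],"twist":0},
    {"hand":1,"linear":[0,0,4],"twist":0},
    {"hand":1,"linear":[-4,0,2],"twist":0},
    {"hand":1,"linear":[-4,0,0],"twist":0},
    {"hand":1,"linear":[0,0,0],"twist":0}
  ]
}}

```text
t: 24.3
eef_pos: [383.9, -139.5, 123.9]
tool_rot: [179.9, -0.2, -170.3]
ft_force: [0.6, 0.1, -0.3]
opening: -0.002
finger_force: 0.0
```

```bash
python3 f.py; python3 g.py; python3 - <<'E'
from h import *
from cell import capture
b=capture("side")
for p in peg(b): print(p)
t=capture("top"); g=t["frame"].min(2)
# white disc front edge vs bar inner face, along y, in jig frame (top view)
for y in (-25,-15,15,25):
    xs=np.arange(36,62,1.); uv=proj(t,np.c_[toW(np.c_[xs,0*xs+y]),0*xs+26]).astype(np.float32)
    print(y,cv2.remap(g,uv[None,:,0],uv[None,:,1],1)[0].tolist())
a=dict(np.load("side0.npz"))
d=(abs(a["frame"].astype(int)-b["frame"]).max(2)>60).astype(np.uint8)
for n,x0,x1,y0,y1 in(("flask",340,382,262,305),("beaker",260,293,252,296),("reagent",328,356,152,190)): print(n,d[y0:y1,x0:x1].sum())
E
```

```text
24.55 [[-205.45125276   14.2733452 ]] [ 389.41725384 -141.10468774  124.97511662] [-0.10760641 -0.22255347 -0.00939268] [-0.2 -0.5 -0.3 -0.2  0.5]
fin 69 [-88.7 -76.9]
block 145 [-93.9 -58.8]
fist 0 
([309, 204, 51, 5, 189], [[-5.9, -43.8]], [[-8.5, -69.0]])
([316, 222, 5, 6, 24], [[35.6, 17.4]], [[34.2, -2.8]])
-25 [240, 240, 240, 240, 240, 240, 240, 240, 240, 230, 216, 205, 200, 193, 192, 193, 194, 196, 197, 198, 198, 197, 196, 175, 137, 107]
-15 [171, 173, 196, 225, 240, 240, 240, 240, 240, 226, 210, 202, 198, 194, 193, 193, 195, 197, 198, 199, 199, 197, 195, 167, 131, 110]
15 [240, 240, 240, 240, 240, 240, 240, 240, 239, 238, 230, 214, 202, 197, 193, 193, 194, 195, 197, 197, 194, 192, 196, 200, 180, 134]
25 [240, 240, 239, 240, 240, 241, 240, 239, 238, 237, 226, 211, 201, 197, 193, 194, 194, 194, 195, 195, 194, 194, 197, 200, 166, 124]
flask 0
beaker 0
reagent 0
```

There is no dark gap between disc and bar at any of the four points, the clamp has stayed put, and the glassware has not moved. I hand in.

```bash
python3 -c "
from cell import ticket; print(ticket.sign_off())"
```

```text
the job is handed in; nothing more can be done
None
```

The job is handed in, but no pass/fail verdict came back: the disc was turned flush on the bar and pressed home at about 7 N, then the clamp was pushed up at about 12 N and stayed put after release, and the flask, beaker and reagent bottle did not move.

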